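Fit the missing exhaust silencer to the valve unit

ROBOT

A 6-joint arm with a two-finger parallel gripper is mounted at the origin on the work surface. World frame = base frame: x ahead of the robot, y to its left, z up, the work surface at z = 0. Lengths are in m, angles in degrees, forces in N, time in s.
With the tool pointing down it reaches from about 0.4 to 0.825 m from the base axis. Payload 7 kg.
Tool frame: the origin (TCP) lies on the mounting face of the last link; the fingertips stand 178 mm ahead of it and the grasp point (between the pads) lies 159 mm ahead of it; z points along the fingers, y is the direction in which the jaws open and shut (so a half turn about z gives the same grasp; the last joint's range is limited). The gripper opens to 88 mm and grips with 3 to 60 N. Pads are 19 mm wide; open, the fingers measure 130 mm over their backs; the gripper's body (78 mm by 193 mm) begins 47 mm behind the grasp point.
Start: joints at [81.366, 20.546, 0.682, 0, -70.136, -16.507], TCP at [0.287, 0.611, 0.405] pointing down, gripper open.
Joint ranges: [-176.03, 176.03], [-82.01, 121.73], [-58.28, 71.71], [-173.87, 95.51], [-174.79, -0.11], [-173.66, 173.66]. Speed limits (degrees/s): [136.94, 136.94, 172.46, 180, 180, 180].

INTERFACE

Orientations are given as [roll, pitch, yaw] about the fixed x, y, z axes, in that order (R = Rz(yaw) Ry(pitch) Rx(roll)).
In Python, from plant import r gives the robot as it stands. The module is installed in compiled form; this text tells all that it offers.
- The arm moves only by the tool carry_out, never from a script. Its argument "plan" is a list of rows, each a list of 3 entries, a list of its own where there are three numbers: the shift along the tool's x, y, z in m, then the turn, a rotation vector about the tool's x, y, z in degrees, then the closure in counts, from 0 (fully open) to 255 (shut). In form: [[[x, y, z], [ax, ay, az], hand], ...]. A call has 1 to 12 rows; each row shifts and turns the commanded pose from where the row before left it, along the tool's axes as they then stand; what a row does not reach is not made up. A row lasts 1/12 s, in which the tool goes at most 41.7 mm and 7.16 degrees, less where a joint would pass 70% of its speed; a pose out of reach is approached as far as the arm can. A call is refused whole if a number of a shift passes 0.0417 or a number of a turn 7.16, either way. A call with a gripper value outside its range is refused whole. The fingers move at their own pace and stop on an object; "grip_force" is the grip in N (left out, the last holds). Time passes only in rows, so rows that do not move let the fingers close. It gives the time, the measured TCP pose, the force and the opening at its end, in the units of the state.
- r.get_state(): the state, without advancing time (a new reading comes with each control period).
- r.capture(name): name is "side" or "top" or "wrist"; returns the picture (384x512x3 uint8, red, green, blue); there is no depth.
- r.get_calibration(name): a dict with "K" (3x3 intrinsics, pixels), "D" ([k1, k2, p1, p2, k3] as OpenCV has them; the pictures are not rectified), "rvec" (rotation vector, rad) and "tvec" (3), from world to camera coordinates, as OpenCV has them. Camera axes: x right, y down, z forward; pixel columns grow to the right and rows downward; lengths in m; the calibration is good to about 2 mm. A picture is of the moment at which its call begins: read the wrist's pose just before it. get_calibration takes no time and is no camera call; for the wrist camera it gives the pose at the moment of the call.
- r.close_job(): hands the job in, once; it reports no verdict.
The state is a dict: "time_s": time; "joints": joint angles; "qd": joint speeds; "joint_torque": joint torques, N m; "tcp_pos": TCP position; "eef_rot": TCP orientation; "contact_force": force on the tool from outside, world axes, zero at the start; "moment": the same for the moment, N m; "gripper_width": finger opening in m.
Only numpy, scipy, OpenCV 4.12 (cv2) and the standard library are available. Lean on these libraries where they do the work, as an engineer would, in place of code of your own. Each camera call takes 0.05 s, during which the arm holds its last target. There are 200 camera calls.

TASK

The valve unit of our strapping press is missing one exhaust silencer. Take the big silencer from the spares rack and push it slowly straight down into the one open push-in fitting until it is locked and fully home on its stop. Then check that it holds with a gentle upward pull of about 10 N and let go of it; never force it (about 20 N pushes it home, 80 N spoils the fitting), and leave everything else on the bench where it is.

Things in the scene. Friction and masses are not known exactly. Their poses are not given: they have to be found in the camera images.
- silencer_mid (a point): centre of the big silencer's body. White resin, stands stem down in one of the rack's three holes: fluted round body 32 mm diameter, 70 mm tall (grip across any diameter), below it a 16 mm stem 36 mm long with a retaining groove; the last 5.5 mm taper to 7 mm. Point on the axis, 35 mm above the body's lower face, 71 mm above the stem's tip. z axis up along the stem. About 60 g.
- port_center (a point): centre of the port with the one open push-in fitting, on the aluminium block's top face 106 mm above the bench; z axis straight up, along the fitting. The nickelled fitting (30 mm diameter) is screwed in there; its tapered thread leaves it 0 to 5 mm proud, which is not measured. Its mouth, the top of the black collar, so stands 40 to 45 mm above this point; opening 18 mm.
- collar (a joint): travel (m) of the open fitting's black release collar, 27.6 mm diameter: 0 up and claws closed, 0.003 pressed in and claws open. It dips by itself while the stem spreads the four sprung claws. They resist with 2 to 20 N from the tip 15 mm below the mouth until 30.5 mm, snap into the stem's groove (locked), and the tip meets a rubber-faced stop at 32 mm. Then 1.5 mm of free play up.
- valve_unit: aluminium block 44 x 172 x 96 mm on end on a grey foot plate, fixed; origin on the bench under its centre. Three fittings in a row along its y axis, 56 mm apart: one open, one with a silencer like this one (top 114 to 119 mm above the block), one with a low plug; which is which varies. Home, the silencer's centre is 79 to 84 mm above port_center, its body 4 mm clear of the collar.
- rack: spares rack, plywood block 178 x 58 x 45 mm, fixed, with three 21.5 mm holes in a row along its x axis, 58 mm apart; origin under its centre, on the bench.
- spare_plug: blanking plug in another hole of the rack: flat head 30 mm diameter, only 27 mm above the rack. Origin at its stem's tip. To be left alone.
- slim_silencer: small silencer in another hole of the rack: body 25 mm diameter, 46 mm tall, thin 10 mm stem. Origin at its stem's tip. To be left alone.
- spanner: steel spanner, 180 mm long, lying on the bench between rack and valve unit.
- seal_tape: white spool 44 mm diameter, 16 mm high, on the bench beside the rack.
- packing_tape: roll of brown packing tape, 104 mm diameter, 50 mm high.
- book_a: paperback 108 x 178 x 24 mm, lying flat.
- book_b: book 130 x 200 x 22 mm, lying flat.
- cutter: box cutter 150 mm long, lying flat.
Not all that is in view belongs to the job. Leave any orange or purple look-alike of the part that bears silencer_mid alone.

How it is judged:
By the outcome, as a careful person would: the job done as asked, in the order asked, and still so for the second after the job is handed in, with the robot touching nothing.
It also fails if it takes over 56 s, if anything falls off the work surface, if the arm or the gripper's body presses on something with over 40 N, if the wrist force passes 120 N, or if a joint passes its speed limit or range.

## Working session

There is one attempt and no reset: what is moved stays moved. The work goes in short steps, Python scripts to look and compute and a tool call to move; the robot and the scene stay as the last step left them, time stands still between calls to the robot, and variables do not carry over. Pictures are saved under pics/ and viewed, about 8 in all and at most 12, crops included, and the job is handed in when it is done.

Besides the shell and the picture viewer there is one more tool, called after ">>>" as a command line: name --argument value ..., lists and objects as JSON in quotes. carry_out: Moves the arm, as the interface text tells. Its arguments: {"type":"object","properties":{"plan":{"type":"array","items":{"type":"array"}},"grip_force":{"type":"number"}},"required":["plan"]}

```bash
mkdir -p pics; cat > h.py <<'E'
import numpy as np, cv2
from plant import r
def save(n,f,crop=None,s=1):
    im=r.capture(n)
    np.save('pics/'+f+'.npy',im)
    if crop: x0,y0,x1,y1=crop; im=im[y0:y1,x0:x1]
    im=cv2.resize(im,None,fx=s,fy=s,interpolation=cv2.INTER_CUBIC)
    cv2.imwrite('pics/'+f+'.png',im[:,:,::-1])
def cal(n):
    c=r.get_calibration(n); R,_=cv2.Rodrigues(np.array(c['rvec'],float)); return np.array(c['K']),np.array(c['D']),R,np.array(c['tvec'],float).ravel(),np.array(c['rvec'],float)
def ray(n,uv,c=None):
    K,D,R,t,_=c or cal(n)
    p=cv2.undistortPoints(np.array([[uv]],float),K,D).ravel()
    return -R.T@t, R.T@np.array([p[0],p[1],1])
def onz(n,uv,z,c=None):
    o,d=ray(n,uv,c); return o+d*(z-o[2])/d[2]
def proj(n,P,c=None):
    K,D,R,t,rv=c or cal(n)
    return cv2.projectPoints(np.array(P,float).reshape(-1,3),rv,t,K,D)[0].reshape(-1,2)
def tri(obs):
    A=np.zeros((3,3));b=np.zeros(3)
    for o,d in obs:
        d=d/np.linalg.norm(d);M=np.eye(3)-np.outer(d,d);A+=M;b+=M@o
    return np.linalg.solve(A,b)
E
python3 - <<'E'
from h import *
s=r.get_state();print(s)
a=r.capture('top');b=r.capture('side');w=r.capture('wrist')
for n,i in(('top',a),('side',b),('wrist',w)): np.save(f'pics/{n}0.npy',i); cv2.imwrite(f'pics/{n}0.png',cv2.resize(i,(800,600),interpolation=cv2.INTER_CUBIC)[:,:,::-1]); c=cal(n); print(n,-c[2].T@c[3],c[2][2],c[0][0,0])
E
```

```text
{'time_s': 0.0, 'joints': array([ 8.13664186e+01,  2.05910245e+01,  6.33058946e-01, -1.97998478e-02,
       -7.01343890e+01, -1.65064925e+01]), 'qd': array([ 0.00613948, -0.03781828,  0.03142528, -0.01445347,  0.00350966,
        0.02597731]), 'joint_torque': array([ 1.64664812e-03, -5.82724357e+01,  2.93044013e+01,  6.99646980e+00,
        6.95226394e-03, -1.65991491e-04]), 'tcp_pos': array([0.28668555, 0.6108789 , 0.40372265]), 'eef_rot': array([ 1.79906163e+02, -8.39670703e-03, -2.51468103e+01]), 'contact_force': array([-0.08760318, -0.11722932,  0.26073541]), 'moment': array([-0.06372483,  0.03674684, -0.00219639]), 'gripper_width': 0.08756142533249535}
top [0.38633639 0.00276357 1.26251442] [ 0.16265792  0.01497975 -0.9865688 ] 397.9899985313238
side [ 0.10890955 -0.86641556  0.84231511] [ 0.37505883  0.70758165 -0.59888152] 368.92722347174066
wrist [0.35797075 0.57624544 0.38312957] [-0.26724469  0.12528177 -0.95545003] 328.9411503907001
```

View pics/top0.png

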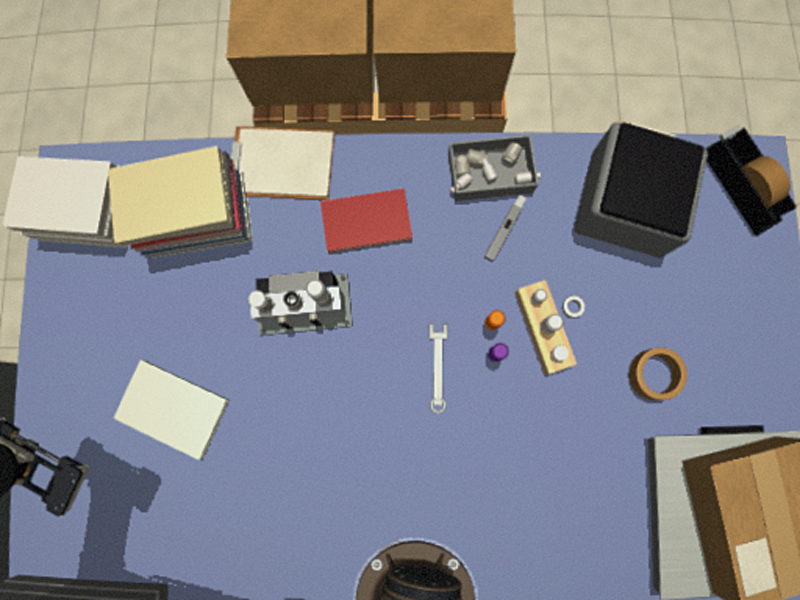

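View pics/side0.png

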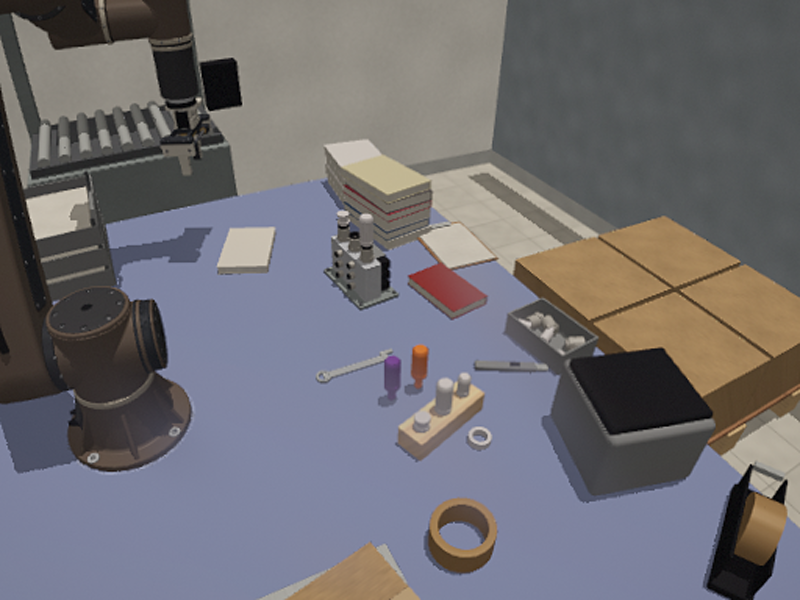

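The rack holds, in the 800-px top view, a slim silencer (540,296), a big white one (553,323) and a plug (560,353). The orange (495,320) and purple (498,352) look-alikes stand beside it. In the valve unit, the plug is on the left (258,299), the open black collar in the middle (292,299) and the fitted silencer on the right (318,290). I'll enlarge these to confirm.

```bash
python3 - <<'E'
from h import *
t=np.load('pics/top0.npy');s=np.load('pics/side0.npy')
def c(i,x,y,w,h,k): return cv2.resize(i[y:y+h,x:x+w],(w*k,h*k),interpolation=cv2.INTER_CUBIC)
A=np.hstack([c(t,155,165,75,55,5),c(t,310,175,75,70,5)[:275]])
B=np.hstack([c(s,200,130,75,65,5),c(s,240,210,75,85,5)[50:375]])
cv2.imwrite('pics/c1.png',np.vstack([A,B])[:,:,::-1])
E
```

```text
(no output)
```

View pics/c1.png

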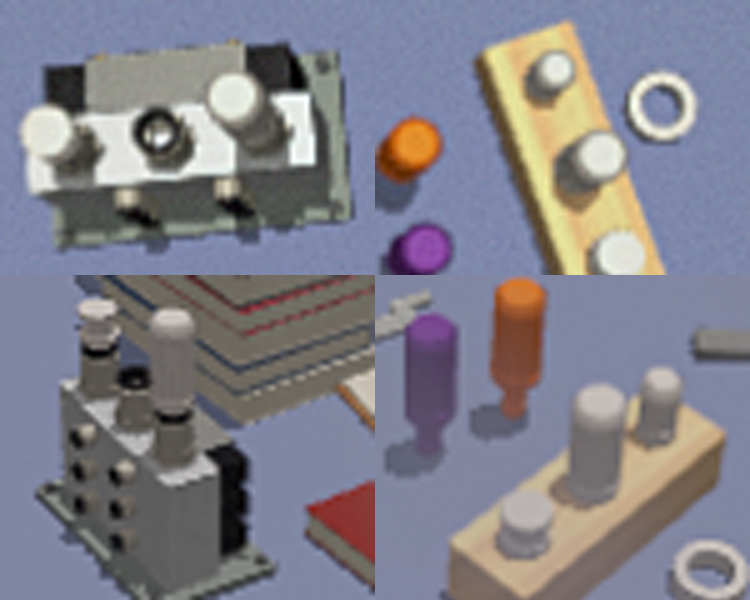

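```bash
python3 - <<'E'
from h import *
P={'open':((186.1,190.7),(226.3,150.5),.1485),'fitted':((201.1,183.9),(234.1,138.1),.2225),'big':((355.1,205.1),(284.5,244.5),.117),
'slim':((346.,189.),(296.5,239.3),.1),'rplug':((358,226),(269.5,266.5),.072)}
for k,(a,b,z) in P.items(): print(k,tri([ray('top',a),ray('side',b)]).round(4),onz('top',a,z).round(4),onz('side',b,z).round(4))
# block row direction
t=lambda x,y:(x/5+155-.5,y/5+165-.5)
for p in ((85,100),(312,92),(30,192),(312,164)): print(onz('top',t(*p),.106).round(4))
# rack corners
t=lambda x,y:((x-375)/5+310-.5,y/5+175-.5)
for p in ((480,55),(573,22),(552,275),(665,275)): print(onz('top',t(*p),.045).round(4))
E
```

```text
open [0.5756 0.2215 0.1465] [0.577  0.2206 0.1485] [0.5725 0.2187 0.1485]
fitted [0.5813 0.166  0.2241] [0.5823 0.166  0.2225] [0.5819 0.1688 0.2225]
big [ 0.5329 -0.2664  0.1162] [ 0.5339 -0.2668  0.117 ] [ 0.5311 -0.2668  0.117 ]
slim [ 0.5855 -0.2468  0.0959] [ 0.5847 -0.2459  0.1   ] [ 0.583  -0.2502  0.1   ]
rplug [ 0.4765 -0.2835  0.0709] [ 0.4764 -0.2832  0.072 ] [ 0.476  -0.2844  0.072 ]
[0.6036 0.2732 0.106 ]
[0.6066 0.1372 0.106 ]
[0.5485 0.3049 0.106 ]
[0.5634 0.1369 0.106 ]
[ 0.6057 -0.2096  0.045 ]
[ 0.626  -0.2689  0.045 ]
[ 0.4683 -0.2487  0.045 ]
[ 0.4672 -0.3187  0.045 ]
```

The crop confirms all of these. The big silencer is the middle one in the rack: white, 32 mm wide, and its top triangulates to (0.533,-0.266,0.116). The open fitting is the middle one of the valve unit, with its mouth near (0.576,0.221,0.1465). Next I move above the rack.

>>> carry_out --plan '[[[0.0248, 0.0288, 0], [0, 0, 0], 0], [[0.0248, 0.0288, 0], [0, 0, 0], 0], [[0.0248, 0.0288, 0], [0, 0, 0], 0], [[0.0248, 0.0288, 0], [0, 0, 0], 0], [[0.0248, 0.0288, 0], [0, 0, 0], 0], [[0.0248, 0.0288, 0], [0, 0, 0], 0], [[0.0248, 0.0288, 0], [0, 0, 0], 0], [[0.0248, 0.0288, 0], [0, 0, 0], 0], [[0.0248, 0.0288, 0], [0, 0, 0], 0], [[0.0248, 0.0288, 0], [0, 0, 0], 0], [[0.0248, 0.0288, 0], [0, 0, 0], 0], [[0.0248, 0.0288, 0], [0, 0, 0], 0]]' --grip_force 25

```text
time_s: 1.15
tcp_pos: [0.4092, 0.1698, 0.4048]
eef_rot: [-180.0, -0.0, -25.1]
contact_force: [1.0, 0.6, 0.4]
gripper_width: 0.0874
```

>>> carry_out --plan '[[[0.0248, 0.0288, 0], [0, 0, 0], 0], [[0.0248, 0.0288, 0], [0, 0, 0], 0], [[0.0248, 0.0288, 0], [0, 0, 0], 0], [[0.0248, 0.0288, 0], [0, 0, 0], 0], [[0.0248, 0.0288, 0], [0, 0, 0], 0], [[0.0248, 0.0288, 0], [0, 0, 0], 0], [[0.0248, 0.0288, 0], [0, 0, 0], 0], [[0.0248, 0.0288, 0], [0, 0, 0], 0], [[0.0248, 0.0288, 0], [0, 0, 0], 0], [[0.0248, 0.0288, 0], [0, 0, 0], 0], [[0.0248, 0.0288, 0], [0, 0, 0], 0], [[0.0248, 0.0288, 0], [0, 0, 0], 0]]'

```text
time_s: 2.15
tcp_pos: [0.532, -0.2696, 0.4045]
eef_rot: [-180.0, 0.0, -25.2]
contact_force: [1.0, 1.1, 0.9]
gripper_width: 0.0877
```

>>> carry_out --plan '[[[0, 0, 0], [0, 0, 7.1], 0], [[0, 0, 0], [0, 0, 7.1], 0], [[0, 0, 0], [0, 0, 7.1], 0], [[0, 0, 0], [0, 0, 7.1], 0], [[0, 0, 0], [0, 0, 7.1], 0], [[0, 0, 0], [0, 0, 7.1], 0], [[0, 0, 0], [0, 0, 7.1], 0], [[0, 0, 0], [0, 0, 7.1], 0], [[0, 0, 0], [0, 0, 7.1], 0], [[0, 0, 0], [0, 0, 7.1], 0], [[0, 0, 0], [0, 0, 7.1], 0], [[0, 0, 0], [0, 0, 7.1], 0]]'

```text
time_s: 3.15
tcp_pos: [0.5318, -0.2675, 0.4044]
eef_rot: [180.0, 0.0, -110.7]
contact_force: [-0.3, 0.6, -0.2]
gripper_width: 0.0877
```

>>> carry_out --plan '[[[0, 0, 0], [0, 0, 7.1], 0], [[0, 0, 0], [0, 0, 7.1], 0], [[0, 0, 0], [0, 0, 7.1], 0], [[0, 0, 0], [0, 0, 7.1], 0], [[0, 0, 0], [0, 0, 7.1], 0], [[0, 0, 0], [0, 0, 7.1], 0], [[0, 0, 0], [0, 0, 7.1], 0], [[0, 0, 0], [0, 0, 1], 0], [[0, 0, 0], [0, 0, 0], 0]]'

```text
time_s: 3.9
tcp_pos: [0.5319, -0.2675, 0.4045]
eef_rot: [180.0, -0.0, -160.9]
contact_force: [-1.4, 0.6, 0.5]
gripper_width: 0.0878
```

```bash
python3 - <<'E'
from h import *
s=r.get_state();print({k:s[k] for k in('time_s','joints','tcp_pos','eef_rot','contact_force')})
c=cal('wrist');save('wrist','w1',None,1.5)
g=s['tcp_pos']
print('pred',proj('wrist',[.533,-.2665,.116],c)*1.5, onz('wrist',(256,192),.116,c))
E
```

```text
{'time_s': 3.9, 'joints': array([-7.91043542e+00,  1.31243887e+01, -9.75925396e+00, -3.70258643e-03,
       -6.71382709e+01, -6.30008000e+01]), 'tcp_pos': array([ 0.53187644, -0.2675333 ,  0.40445751]), 'eef_rot': array([ 1.79987012e+02, -1.79766977e-02, -1.60912673e+02]), 'contact_force': array([-1.43845607,  0.61762867,  0.54907931])}
pred [[387.53037681 281.48700102]] [ 0.53733156 -0.26713373  0.116     ]
```

View pics/w1.png

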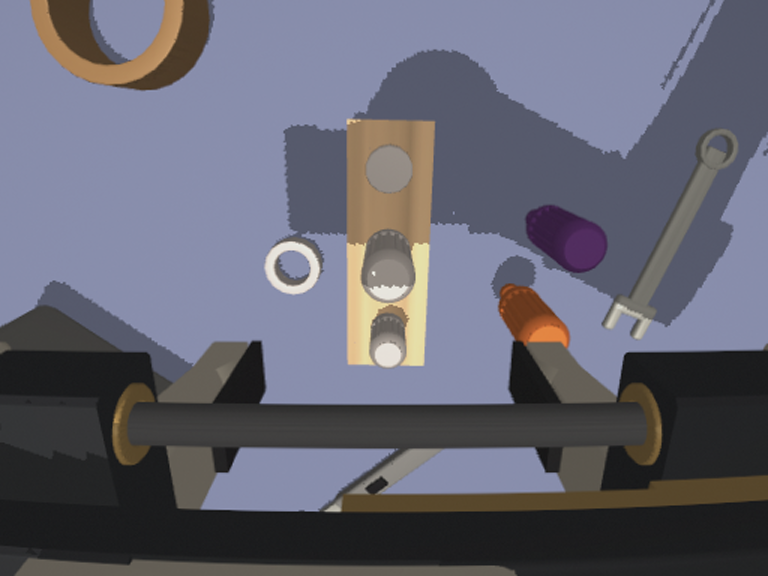

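The wrist view has the silencer top at about (387,280), against a predicted (387.5,281.5). The rack edge is vertical in the image, so the yaw is right and nothing blocks the jaws. I descend and grip.

>>> carry_out --plan '[[[-0.0014, 0, 0.03], [0, 0, 0], 0], [[0, 0, 0.035], [0, 0, 0], 0], [[0, 0, 0.035], [0, 0, 0], 0], [[0, 0, 0.03], [0, 0, 0], 0], [[0, 0, 0.02], [0, 0, 0], 0], [[0, 0, 0.0145], [0, 0, 0], 0], [[0, 0, 0], [0, 0, 0], 0], [[0, 0, 0], [0, 0, 0], 0]]' --grip_force 45

```text
time_s: 4.62
tcp_pos: [0.5333, -0.2672, 0.2397]
eef_rot: [180.0, -0.1, -160.9]
contact_force: [-0.4, -0.3, 1.3]
gripper_width: 0.0874
```

>>> carry_out --plan '[[[0, 0, 0], [0, 0, 0], 255], [[0, 0, 0], [0, 0, 0], 255], [[0, 0, 0], [0, 0, 0], 255], [[0, 0, 0], [0, 0, 0], 255], [[0, 0, 0], [0, 0, 0], 255], [[0, 0, 0], [0, 0, 0], 255], [[0, 0, 0], [0, 0, 0], 255], [[0, 0, 0], [0, 0, 0], 255], [[0, 0, 0], [0, 0, 0], 255], [[0, 0, 0], [0, 0, 0], 255]]'

```text
time_s: 5.45
tcp_pos: [0.5333, -0.2671, 0.2402]
eef_rot: [180.0, -0.0, -161.0]
contact_force: [-0.7, -0.2, 0.4]
gripper_width: 0.0314
```

>>> carry_out --plan '[[[0, 0, -0.01], [0, 0, 0], 255], [[0, 0, -0.02], [0, 0, 0], 255], [[0, 0, -0.03], [0, 0, 0], 255], [[0, 0, -0.035], [0, 0, 0], 255], [[0, 0, -0.035], [0, 0, 0], 255], [[0, 0, -0.035], [0, 0, 0], 255], [[0, 0, -0.035], [0, 0, 0], 255], [[0, 0, -0.025], [0, 0, 0], 255], [[0, 0, -0.01], [0, 0, 0], 255]]'

```text
time_s: 6.2
tcp_pos: [0.5331, -0.2674, 0.4808]
eef_rot: [-179.8, 0.3, -161.0]
contact_force: [0.2, -0.6, 0.1]
gripper_width: 0.0317
```

>>> carry_out --plan '[[[-0.0142, 0.032, 0], [0, 0, 0], 255], [[-0.0142, 0.032, 0], [0, 0, 0], 255], [[-0.0142, 0.032, 0], [0, 0, 0], 255], [[-0.0142, 0.032, 0], [0, 0, 0], 255], [[-0.0142, 0.032, 0], [0, 0, 0], 255], [[-0.0142, 0.032, 0], [0, 0, 0], 255], [[-0.0142, 0.032, 0], [0, 0, 0], 255], [[-0.0142, 0.032, 0], [0, 0, 0], 255], [[-0.0142, 0.032, 0], [0, 0, 0], 255], [[-0.0142, 0.032, 0], [0, 0, 0], 255], [[-0.0142, 0.032, 0], [0, 0, 0], 255], [[-0.0142, 0.032, 0], [0, 0, 0], 255]]'

```text
time_s: 7.2
tcp_pos: [0.5691, 0.1531, 0.4752]
eef_rot: [180.0, -0.0, -161.0]
contact_force: [0.4, 0.3, -0.7]
gripper_width: 0.0318
```

>>> carry_out --plan '[[[-0.0142, 0.032, 0], [0, 0, 0], 255], [[-0.0142, 0.032, 0], [0, 0, 0], 255], [[0, 0, 0], [0, 0, 0], 255]]'

```text
time_s: 7.45
tcp_pos: [0.5758, 0.2261, 0.474]
eef_rot: [180.0, -0.1, -160.9]
contact_force: [1.1, -1.2, -1.0]
gripper_width: 0.0317
```

>>> carry_out --plan '[[[0, 0, 0], [0, 0, -7], 255], [[0, 0, 0], [0, 0, -7], 255], [[0, 0, 0], [0, 0, -7], 255], [[0, 0, 0], [0, 0, -7], 255], [[0, 0, 0], [0, 0, -7], 255], [[0, 0, 0], [0, 0, -7], 255], [[0, 0, 0], [0, 0, -7], 255], [[0, 0, 0], [0, 0, -7], 255], [[0, 0, 0], [0, 0, -7], 255], [[0, 0, 0], [0, 0, -7], 255], [[0, 0, 0], [0, 0, -5], 255], [[0, 0, 0], [0, 0, 0], 255]]'

```text
time_s: 8.45
tcp_pos: [0.5755, 0.221, 0.475]
eef_rot: [180.0, -0.0, -85.8]
contact_force: [0.0, 0.0, -1.0]
gripper_width: 0.0313
```

```bash
python3 - <<'E'
from h import *
s=r.get_state();print({k:s[k] for k in('time_s','joints','tcp_pos','eef_rot','contact_force','gripper_width')})
c=cal('wrist');save('wrist','w2',None,1.5)
print('pred mouth',proj('wrist',[.5756,.2215,.1465],c)*1.5, 'tip',proj('wrist',s['tcp_pos']-[0,0,.23],c)*1.5)
for n in('side','top'):
  g=s['tcp_pos']; p=proj(n,[g-[0,0,.23],[.5756,.2215,.1465]]);print(n,p)
  save(n,n+'2')
a=np.load('pics/side2.npy');b=np.load('pics/top2.npy');
f=lambda i,x,y:cv2.resize(i[y:y+100,x:x+76],(380,500),interpolation=cv2.INTER_CUBIC)
cv2.imwrite('pics/c2.png',np.hstack([f(a,190,90),f(b,150,130)])[:,:,::-1])
E
```

```text
{'time_s': 8.45, 'joints': array([ 3.91326322e+01,  1.30351525e+01, -6.79706362e-01, -1.28902438e-02,
       -7.63297102e+01, -3.49449489e+01]), 'tcp_pos': array([0.57550057, 0.22103282, 0.47500007]), 'eef_rot': array([ 1.79956293e+02, -1.52639444e-02, -8.58153622e+01]), 'contact_force': array([ 0.02148219,  0.04822066, -1.01453859]), 'gripper_width': 0.03128620449890193}
pred mouth [[384.11368014 260.28754439]] tip [[383.50130654 314.7531846 ]]
side [[226.17566225 126.49111725]
 [226.78631437 150.43363634]]
top [[178.90382458 185.14257838]
 [185.89587628 191.30840975]]
```

View pics/w2.png

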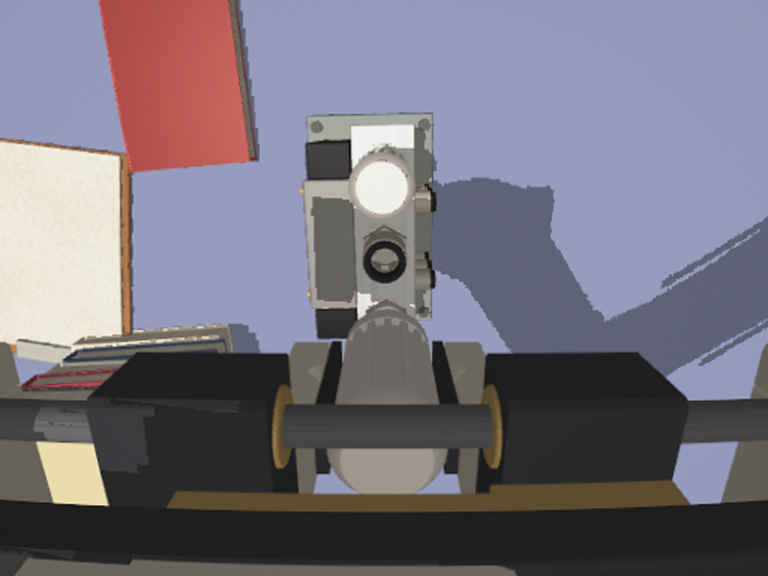

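View pics/c2.png

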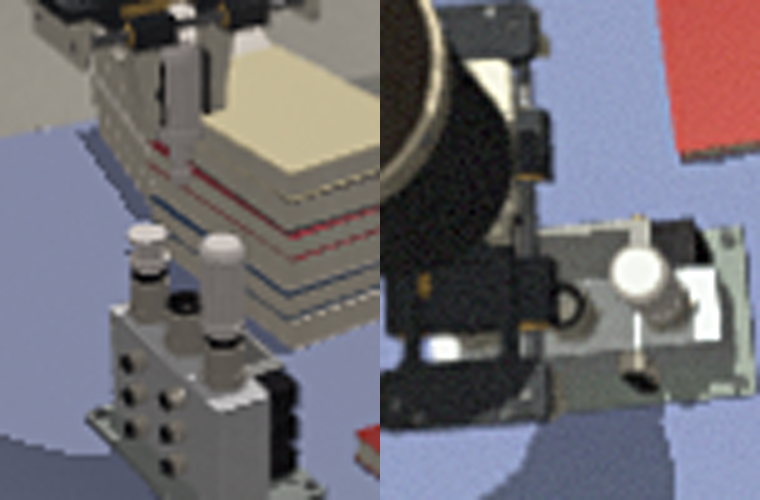

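The wrist view shows the mouth ring at about (384,262), against a predicted (384,260). The stem tip's edge is at about (385,304), which fits a grip without slip. I'll fit the ring precisely.

```bash
python3 - <<'E'
from h import *
c=cal('wrist'); im=np.load('pics/w2.npy')
g=cv2.cvtColor(im,cv2.COLOR_RGB2GRAY)
x0,y0=235,152; p=cv2.resize(g[y0:y0+40,x0:x0+42],None,fx=4,fy=4,interpolation=cv2.INTER_CUBIC)
for th in(45,60,75):
  m=(p<th).astype(np.uint8); cs,_=cv2.findContours(m,cv2.RETR_CCOMP,cv2.CHAIN_APPROX_NONE)
  for k in cs:
    if len(k)>60:
      e=cv2.fitEllipse(k); uv=((e[0][0]+.5)/4-.5+x0,(e[0][1]+.5)/4-.5+y0)
      print(th,len(k),np.round(uv,2),np.round(np.array(e[1])/4,1),onz('wrist',uv,.1485,c).round(4))
# fitted silencer top, bright
m=(g[100:150,225:285]>225).astype(np.uint8); cs,_=cv2.findContours(m,cv2.RETR_EXTERNAL,cv2.CHAIN_APPROX_NONE)
k=max(cs,key=len); e=cv2.fitEllipse(k);uv=(e[0][0]+225,e[0][1]+100);print('sil',uv,e[1],onz('wrist',uv,.2225,c))
E
```

```text
45 318 [256.06 174.2 ] [27.2 27.2] [0.5758 0.2218 0.1485]
45 202 [256.04 173.1 ] [16.9 19.3] [0.5759 0.2207 0.1485]
60 318 [256.02 174.18] [27.6 27.9] [0.5758 0.2218 0.1485]
60 200 [256.02 173.09] [16.4 18.8] [0.5759 0.2207 0.1485]
75 322 [256.01 174.18] [28.  28.3] [0.5759 0.2218 0.1485]
75 197 [256.01 173.06] [16.  18.3] [0.5759 0.2206 0.1485]
sil (253.81477165222168, 124.57682800292969) (33.10414505004883, 33.3665885925293) [0.58054698 0.16642073 0.2225    ]
```

>>> carry_out --plan '[[[-0.0005, -0.0003, 0.015], [0, 0, -1], 255], [[0, 0, 0.025], [0, 0, 0], 255], [[0, 0, 0.025], [0, 0, 0], 255], [[0, 0, 0.015], [0, 0, 0], 255], [[0, 0, 0.009], [0, 0, 0], 255], [[0, 0, 0], [0, 0, 0], 255], [[0, 0, 0], [0, 0, 0], 255]]'

```text
time_s: 9.18
tcp_pos: [0.5762, 0.2218, 0.3866]
eef_rot: [-180.0, -0.0, -85.1]
contact_force: [0.2, -0.6, 0.8]
gripper_width: 0.0312
```

```bash
python3 - <<'E'
from h import *
s=r.get_state();print({k:s[k] for k in('time_s','tcp_pos','eef_rot','contact_force')})
a=[r.capture(n) for n in('wrist','side')]
np.save('pics/w3.npy',a[0]);np.save('pics/s3.npy',a[1])
g=s['tcp_pos']
for n in('wrist','side'): print(n,proj(n,[g-[0,0,.23],[.5758,.2215,.147]]))
f=lambda i,x,y,w,h,k:cv2.resize(i[y:y+h,x:x+w],(w*k,h*k),interpolation=cv2.INTER_CUBIC)
cv2.imwrite('pics/c3.png',np.hstack([f(a[0],206,150,100,140,4),f(a[1],195,100,56,80,7)])[:,:,::-1])
E
```

```text
{'time_s': 9.1833, 'tcp_pos': array([0.57624872, 0.22177428, 0.38656275]), 'eef_rot': array([-1.79992269e+02, -2.69876562e-02, -8.50875428e+01]), 'contact_force': array([ 0.16826655, -0.58830554,  0.75535184])}
wrist [[256.80850406 208.71925765]
 [257.53405344 203.58830354]]
side [[226.85312966 147.99838451]
 [226.83260856 150.30470954]]
```

View pics/c3.png

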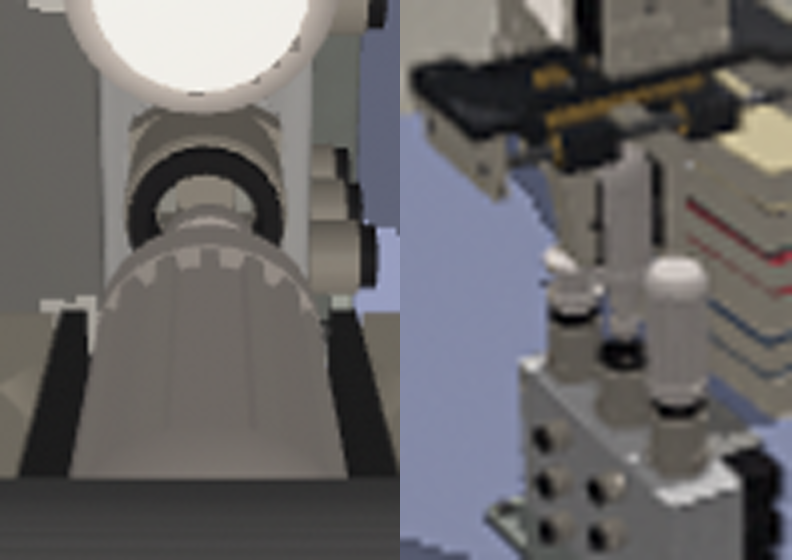

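```bash
python3 - <<'E'
from h import *
s=r.get_state();g=s['tcp_pos'];print(g)
a=np.linspace(0,2*np.pi,400)
def ex(c,rad,z):
  p=proj('wrist',np.c_[c[0]+rad*np.cos(a),c[1]+rad*np.sin(a),0*a+z]); return p[:,0].min().round(2),p[:,0].max().round(2),p[:,1].min().round(2)
for y in(.2205,.2215,.2225):
  for z in(.146,.151): print('ring',y,z,ex((.5758,y),.0138,z))
print('body',ex(g,.016,g[2]-.195),'stem@body',ex(g,.008,g[2]-.195))
im=np.load('pics/w3.npy').astype(int).sum(2)//3
print(im[180:206,257]); print(im[203,232:285])
E
```

```text
[0.57641891 0.2218937  0.38763756]
ring 0.2205 0.146 (np.float64(238.29), np.float64(277.03), np.float64(183.22))
ring 0.2205 0.151 (np.float64(237.87), np.float64(277.41), np.float64(185.29))
ring 0.2215 0.146 (np.float64(238.2), np.float64(276.88), np.float64(184.58))
ring 0.2215 0.151 (np.float64(237.78), np.float64(277.26), np.float64(186.68))
ring 0.2225 0.146 (np.float64(238.1), np.float64(276.74), np.float64(185.94))
ring 0.2225 0.151 (np.float64(237.68), np.float64(277.12), np.float64(188.07))
body (np.float64(228.58), np.float64(283.84), np.float64(205.27)) stem@body (np.float64(242.39), np.float64(270.02), np.float64(218.41))
[ 83  83  83  90 107 115  72  24  30  31  32  31  32  57 126 126 126 126
 126 126 124  97 100 104 131 153]
[125 140 140 139 131 108  48  31  31  31  30  25  24  98  93  92  92  92
  89  97  99 100 101 103 104 104 105 104 103 102 100  99  98 100  94  92
  91  88  38  27  31  31  31  31  69 108 142 146 145 145 135 112 125]
```

The stem sits about 1 mm short in y relative to the mouth and is centred in x. I correct that and enter slowly, watching the force.

>>> carry_out --plan '[[[-0.0008, 0, 0.001], [0, 0, 0], 255], [[0, 0, 0.0015], [0, 0, 0], 255], [[0, 0, 0.0015], [0, 0, 0], 255], [[0, 0, 0.0015], [0, 0, 0], 255], [[0, 0, 0.0015], [0, 0, 0], 255], [[0, 0, 0.0015], [0, 0, 0], 255], [[0, 0, 0.0015], [0, 0, 0], 255], [[0, 0, 0.0015], [0, 0, 0], 255]]'

```text
time_s: 9.95
tcp_pos: [0.5759, 0.2225, 0.3744]
eef_rot: [180.0, -0.0, -85.0]
contact_force: [0.1, 0.3, -1.1]
gripper_width: 0.0313
```

>>> carry_out --plan '[[[0, 0, 0.001], [0, 0, 0], 255], [[0, 0, 0.001], [0, 0, 0], 255], [[0, 0, 0.001], [0, 0, 0], 255], [[0, 0, 0.001], [0, 0, 0], 255]]'

```text
time_s: 10.28
tcp_pos: [0.5759, 0.2225, 0.3706]
eef_rot: [-180.0, -0.0, -85.0]
contact_force: [-0.2, -0.3, -1.3]
gripper_width: 0.0313
```

>>> carry_out --plan '[[[0, 0, 0.001], [0, 0, 0], 255], [[0, 0, 0.001], [0, 0, 0], 255], [[0, 0, 0.001], [0, 0, 0], 255], [[0, 0, 0.001], [0, 0, 0], 255], [[0, 0, 0.001], [0, 0, 0], 255], [[0, 0, 0.001], [0, 0, 0], 255]]'

```text
time_s: 10.78
tcp_pos: [0.576, 0.2225, 0.3646]
eef_rot: [-180.0, 0.0, -85.0]
contact_force: [-0.5, -0.8, -1.2]
gripper_width: 0.0315
```

>>> carry_out --plan '[[[0, 0, 0.001], [0, 0, 0], 255], [[0, 0, 0.001], [0, 0, 0], 255], [[0, 0, 0.001], [0, 0, 0], 255], [[0, 0, 0.001], [0, 0, 0], 255]]'

```text
time_s: 11.12
tcp_pos: [0.5763, 0.2226, 0.3618]
eef_rot: [-179.9, 0.0, -85.0]
contact_force: [-0.3, -1.1, 9.0]
gripper_width: 0.0314
```

>>> carry_out --plan '[[[0, 0, 0.001], [0, 0, 0], 255], [[0, 0, 0.001], [0, 0, 0], 255], [[0, 0, 0.001], [0, 0, 0], 255]]'

```text
time_s: 11.37
tcp_pos: [0.5764, 0.2225, 0.3598]
eef_rot: [-179.8, 0.0, -85.0]
contact_force: [-2.3, -1.0, 13.0]
gripper_width: 0.0313
```

Claw resistance starts at about TCP z 0.363, so lock is expected near 0.347. I continue slowly.

>>> carry_out --plan '[[[0, 0, 0.001], [0, 0, 0], 255], [[0, 0, 0.001], [0, 0, 0], 255], [[0, 0, 0.001], [0, 0, 0], 255], [[0, 0, 0.001], [0, 0, 0], 255]]'

```text
time_s: 11.7
tcp_pos: [0.5763, 0.2225, 0.3539]
eef_rot: [-179.9, 0.0, -85.0]
contact_force: [3.8, -1.2, 2.0]
gripper_width: 0.0316
```

>>> carry_out --plan '[[[0, 0, 0.001], [0, 0, 0], 255], [[0, 0, 0.001], [0, 0, 0], 255], [[0, 0, 0.001], [0, 0, 0], 255], [[0, 0, 0.001], [0, 0, 0], 255]]'

```text
time_s: 12.03
tcp_pos: [0.5759, 0.2225, 0.3492]
eef_rot: [180.0, 0.0, -85.1]
contact_force: [6.8, -1.6, 0.0]
gripper_width: 0.0314
```

>>> carry_out --plan '[[[0, -0.0005, 0.0005], [0, 0, 0], 255], [[0, 0, 0.0005], [0, 0, 0], 255], [[0, 0, 0.0005], [0, 0, 0], 255]]'

```text
time_s: 12.28
tcp_pos: [0.5762, 0.2226, 0.3479]
eef_rot: [180.0, -0.0, -85.0]
contact_force: [1.0, 0.3, 2.5]
gripper_width: 0.0318
```

>>> carry_out --plan '[[[0, 0, 0.0005], [0, 0, 0], 255], [[0, 0, 0.0005], [0, 0, 0], 255]]'

```text
time_s: 12.45
tcp_pos: [0.5762, 0.2226, 0.3477]
eef_rot: [180.0, -0.0, -85.0]
contact_force: [-1.5, -0.2, 8.6]
gripper_width: 0.0314
```

>>> carry_out --plan '[[[0, 0, 0.0005], [0, 0, 0], 255], [[0, 0, 0.0005], [0, 0, 0], 255]]'

```text
time_s: 12.62
tcp_pos: [0.5762, 0.2226, 0.3476]
eef_rot: [-180.0, 0.0, -85.0]
contact_force: [-3.6, -1.3, 15.0]
gripper_width: 0.0316
```

>>> carry_out --plan '[[[0, 0, 0.0005], [0, 0, 0], 255], [[0, 0, 0.0005], [0, 0, 0], 255], [[0, 0, 0], [0, 0, 0], 255]]'

```text
time_s: 12.87
tcp_pos: [0.5761, 0.2225, 0.3476]
eef_rot: [-179.9, 0.0, -85.0]
contact_force: [-4.7, -0.7, 17.1]
gripper_width: 0.0316
```

A firm stop at 0.3476. I push slightly more to confirm, then pull up in small steps.

>>> carry_out --plan '[[[0, 0, 0.0006], [0, 0, 0], 255], [[0, 0, 0], [0, 0, 0], 255]]'

```text
time_s: 13.03
tcp_pos: [0.5761, 0.2225, 0.3475]
eef_rot: [-179.9, 0.0, -85.0]
contact_force: [-6.4, -0.9, 19.6]
gripper_width: 0.0319
```

>>> carry_out --plan '[[[0, 0, -0.001], [0, 0, 0], 255], [[0, 0, -0.001], [0, 0, 0], 255], [[0, 0, -0.001], [0, 0, 0], 255], [[0, 0, -0.001], [0, 0, 0], 255], [[0, 0, -0.001], [0, 0, 0], 255], [[0, 0, 0], [0, 0, 0], 255]]'

```text
time_s: 13.53
tcp_pos: [0.5763, 0.2225, 0.3492]
eef_rot: [180.0, -0.0, -85.0]
contact_force: [1.4, 0.2, -0.6]
gripper_width: 0.0316
```

>>> carry_out --plan '[[[0, 0, -0.0005], [0, 0, 0], 255], [[0, 0, -0.0005], [0, 0, 0], 255], [[0, 0, 0], [0, 0, 0], 255]]'

```text
time_s: 13.78
tcp_pos: [0.5763, 0.2225, 0.3496]
eef_rot: [179.9, -0.0, -85.1]
contact_force: [3.2, 1.1, -5.7]
gripper_width: 0.0314
```

>>> carry_out --plan '[[[0, 0, -0.0004], [0, 0, 0], 255], [[0, 0, 0], [0, 0, 0], 255]]'

```text
time_s: 13.95
tcp_pos: [0.5763, 0.2225, 0.3497]
eef_rot: [179.9, -0.0, -85.1]
contact_force: [5.1, 0.7, -13.6]
gripper_width: 0.0317
```

It holds with 0.65 mm elastic give in the arm. I ease to about 10 N and hold briefly, then set it back on its stop.

>>> carry_out --plan '[[[0, 0, 0.0002], [0, 0, 0], 255], [[0, 0, 0], [0, 0, 0], 255], [[0, 0, 0], [0, 0, 0], 255], [[0, 0, 0], [0, 0, 0], 255], [[0, 0, 0], [0, 0, 0], 255]]'

```text
time_s: 14.37
tcp_pos: [0.5762, 0.2225, 0.3497]
eef_rot: [179.9, -0.0, -85.1]
contact_force: [4.8, 0.9, -15.6]
gripper_width: 0.0312
```

>>> carry_out --plan '[[[0, 0, 0.001], [0, 0, 0], 255], [[0, 0, 0.001], [0, 0, 0], 255], [[0, 0, 0.001], [0, 0, 0], 255], [[0, 0, 0.001], [0, 0, 0], 255], [[0, 0, 0], [0, 0, 0], 255]]'

```text
time_s: 14.78
tcp_pos: [0.5765, 0.2225, 0.3479]
eef_rot: [-179.9, 0.0, -85.0]
contact_force: [-0.6, 0.4, 2.6]
gripper_width: 0.0313
```

The pull reading settled at 15.6 N, more than intended, but the silencer held without yielding. I seat it again.

>>> carry_out --plan '[[[0, 0, 0.0006], [0, 0, 0], 255], [[0, 0, 0.0006], [0, 0, 0], 255], [[0, 0, 0.0005], [0, 0, 0], 255], [[0, 0, 0], [0, 0, 0], 255]]'

```text
time_s: 15.12
tcp_pos: [0.5766, 0.2226, 0.3477]
eef_rot: [-179.8, 0.0, -85.0]
contact_force: [-3.4, -0.8, 12.9]
gripper_width: 0.0315
```

>>> carry_out --plan '[[[0, 0, -0.0007], [0, 0, 0], 255], [[0, 0, 0], [0, 0, 0], 0], [[0, 0, 0], [0, 0, 0], 0], [[0, 0, 0], [0, 0, 0], 0], [[0, 0, 0], [0, 0, 0], 0], [[0, 0, 0], [0, 0, 0], 0], [[0, 0, 0], [0, 0, 0], 0], [[0, 0, 0], [0, 0, 0], 0], [[0, 0, 0], [0, 0, 0], 0], [[0, 0, 0], [0, 0, 0], 0]]'

```text
time_s: 15.95
tcp_pos: [0.5764, 0.2225, 0.3457]
eef_rot: [180.0, -0.0, -85.0]
contact_force: [-0.4, -0.4, 0.5]
gripper_width: 0.085
```

>>> carry_out --plan '[[[0, 0, -0.01], [0, 0, 0], 0], [[0, 0, -0.02], [0, 0, 0], 0], [[0, 0, -0.03], [0, 0, 0], 0], [[0, 0, -0.035], [0, 0, 0], 0], [[0, 0, -0.03], [0, 0, 0], 0], [[0, 0, -0.01], [0, 0, 0], 0], [[0, 0, 0], [0, 0, 0], 0]]'

```text
time_s: 16.53
tcp_pos: [0.5767, 0.2225, 0.4856]
eef_rot: [-179.6, 0.2, -85.0]
contact_force: [-0.3, -1.0, -0.1]
gripper_width: 0.0877
```

```bash
python3 - <<'E'
from h import *
s=r.get_state();print({k:s[k] for k in('time_s','tcp_pos','contact_force','gripper_width')})
a=[r.capture(n) for n in('wrist','side')]
f=lambda i,x,y,w,h,k:cv2.resize(i[y:y+h,x:x+w],(w*k,h*k),interpolation=cv2.INTER_CUBIC)
cv2.imwrite('pics/c4.png',np.hstack([cv2.resize(a[0],(512,384)),f(a[1],195,110,56,77,5)[:384]])[:,:,::-1])
z=.3476-.159+.034
print('top pred',proj('side',[.5762,.2225,z]),proj('wrist',[.5762,.2225,z]))
E
```

```text
{'time_s': 16.5333, 'tcp_pos': array([0.57670963, 0.22246175, 0.48562498]), 'contact_force': array([-0.31459671, -0.99117637, -0.13547124]), 'gripper_width': 0.08770416366646239}
top pred [[226.33544615 131.91254924]] [[256.30873915 195.89864442]]
```

View pics/c4.png

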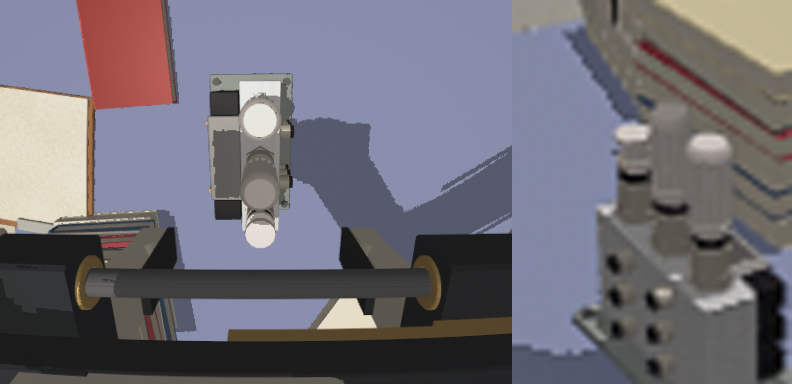

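The silencer stands upright and seated: its side-view top is at native row 132, against 131.9 predicted, with the same collar gap as the neighbour. The gripper is clear.

```bash
python3 -c "
from plant import r
print(r.close_job())"
```

```text
the job is handed in; nothing more can be done
None
```

The big white silencer from the rack's middle hole is now in the open middle fitting of the valve unit, and the job is handed in at about 16.6 s.

- **Insertion:** The claws began to resist at a tool height (TCP z) of about 0.363 m. The stem then reached a firm stop at 0.3476 m, with at most about 20 N measured.
- **Lock:** On the upward pull it moved about 2 mm: the 1.5 mm free play plus a little give in the arm and grip. It then held.
- **Pull force:** The pull was meant to be about 10 N, but the readings were 13.6 and 15.6 N. I had eased off slightly between the two, yet the reading still rose.
- **Final state:** I pressed it back onto its stop with about 13 N, opened the gripper and backed off. The last pictures show it upright at the predicted height, with the neighbouring parts in place. I took no new picture of the rack after lifting the silencer out, so the rack is unchecked since then.

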